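Jog out the dark plaque and stack it

TASK

With the jog stick, feed the dark plaque out over the end of its lane: push the stick fully over towards that side, hold it there for about two seconds, then let it spring back upright, leaving the plaque lying there. Then take the dark plaque by its overhanging end and lay it flat and squarely in line on top of the pile of dark plaques. Leave the pale plaques and everything else on the bench where they are, and do not push the dark pile about.

Things in the scene. Friction and masses are not known exactly. Their poses are not given: they have to be found in the camera images.
- jog_box: Grey control box of the jog stick, 95 x 95 mm and 40 mm high, fixed to the bench. Origin: centre of its underside; its +y and -y are the two sides to which the stick tilts (+y is the left, seen from the robot), z up.
- stick_ball (a point): Centre of the red ball (34 mm across) on top of the jog stick, a 12 mm steel rod. With the stick upright it is 130 mm above the bench; it swings about a pivot 85 mm below the ball's centre, straight above the box's origin. Free space all round the ball.
- stick (a joint): Tilt of the jog stick, rad: 0 upright (spring-centred), positive leaning towards +y of jog_box, negative towards -y; stops at +0.45 and -0.45. Springs back to 0 when let go; pushing it fully over at the ball takes about 5 N.
- feeder: Two-way feed table with a green base, fixed. Origin: centre of its underside, z up; two lanes run along its y axis, one to each side of a black shuttle at the middle. Lane floor 50 mm above the bench; lanes 49 mm wide between walls 10 mm high, 8 mm thick. Each lane is open at its outer end. A grey drive housing, 65 x 110 mm, 60 mm high, stands at the middle of its +x side.
- shuttle (a joint): Position of the black shuttle, m, towards the feeder's +y; follows the stick at 100 mm per rad, so stick +0.45 puts it at +0.045. Faces 15 mm either side of its middle. At full stick it has pushed the plaque of that side out until some 40 mm of it overhangs the edge; when the stick is let go it goes back and the plaque stays out.
- edge_plus (a point): Edge of the lane floor at the outer end of the +y lane: 140 mm from the feeder's middle, 50 mm above the bench. Floor and walls stop here, free space beyond and below.
- edge_minus (a point): The same edge at the outer end of the -y lane.
- dark_mid (a point): The dark brown plaque in the feeder: flat, 120 x 45 x 8 mm, about 35 to 65 g; own x axis along its 120 mm length, y across, z up; either way round is the same. Point: its centre (half-way up). It starts lying in one of the two lanes (either), its length along the lane, its outer end at the edge or up to 3 mm inside.
- pale_mid (a point): The pale plaque in the other lane: flat, 120 x 45 x 8 mm, about 35 to 65 g; own x axis along its 120 mm length, y across, z up; either way round is the same. Point: its centre (half-way up).
- dark_pile1_mid (a point): Top plaque of the pile of two dark plaques lying on the bench (pile 16 mm high, loose): flat, 120 x 45 x 8 mm, about 35 to 65 g; own x axis along its 120 mm length, y across, z up; either way round is the same. Point: its centre (half-way up), 12 mm above the bench.
- pale_pile1_mid (a point): Top plaque of the pile of two pale plaques lying on the bench (pile 16 mm high, loose): flat, 120 x 45 x 8 mm, about 35 to 65 g; own x axis along its 120 mm length, y across, z up; either way round is the same. Point: its centre (half-way up), 12 mm above the bench.
- dark_pile0_mid (a point): Lower plaque of the dark pile, 4 mm above the bench: flat, 120 x 45 x 8 mm, about 35 to 65 g; own x axis along its 120 mm length, y across, z up; either way round is the same. Point: its centre (half-way up).
- bench_brush: Bystander: white-handled bench brush, 300 x 45 x 46 mm, lying on its bristles. Origin at the centre of its underside.
- glue: Bystander: yellow glue bottle, 52 mm across, 140 mm high, standing. Origin at the centre of its underside.
- driver: Bystander: screwdriver lying on the bench. Origin at the centre of its underside.
- wax_tin: Bystander: flat steel tin with a green lid, 80 mm across, 45 mm high. Origin at the centre of its underside.
- offcut: Bystander: plywood offcut, 130 x 60 x 30 mm. Origin at the centre of its underside.
- sanding_block: Bystander: cork sanding block with a dark rubber foot, 110 x 65 x 36 mm. Origin at the centre of its underside.

How it is judged:
By the outcome, as a careful person would: the job done as asked, in the order asked, and still so for the second after the job is handed in, with the robot touching nothing.
It also fails if it takes over 58 s, if anything falls off the work surface, if the arm or the gripper's body presses on something with over 40 N, if the wrist force passes 120 N, or if a joint passes its speed limit or range.

ROBOT

A 6-joint arm with a two-finger parallel gripper is mounted at the origin on the work surface. World frame = base frame: x ahead of the robot, y to its left, z up, the work surface at z = 0. Lengths are in m, angles in rad, forces in N, time in s.
With the tool pointing down it reaches from about 0.25 to 0.775 m from the base axis. Payload 4 kg.
Tool frame: the origin (TCP) lies at the very end of the fingers, on their centre line; the grasp point (between the pads) lies 19 mm behind it (robot.grip_point_offset is the distance from the TCP to the grasp point, in m); z points along the fingers, x is the direction in which the jaws open and shut, and the axes are right-handed (so a half turn about z gives the same grasp; the last joint's range is limited). The gripper opens to 94 mm and grips with 3 to 60 N. Pads are 16 mm wide; open, the fingers measure 119 mm over their backs; the gripper's body (75 mm by 177 mm) begins 78 mm behind the grasp point.
Start: joints at [-1.434, 0.087, 1.371, -0, 1.684, -0.103], TCP at [0.131, -0.534, 0.206] pointing down, gripper open.
Joint ranges: [-3.1, 3.1], [-0.76, 2.03], [0.27, 2.55], [-1.08, 4.22], [0.17, 2.65], [-2.57, 2.57]. Speed limits (rad/s): [2.79, 2.79, 3.14, 3.14, 3.14, 3.14].

INTERFACE

Orientations are given as [roll, pitch, yaw] about the fixed x, y, z axes, in that order (R = Rz(yaw) Ry(pitch) Rx(roll)).
In Python, from bench import robot gives the robot as it stands.
- The arm moves only by the shell command python3 -m inch 'ROWS'. ROWS is text: rows parted by semicolons, each of 5 numbers parted by spaces: the shift along the tool's x, y, z in cm, then the turn about the tool's z in rad, then the closure, from 0 (fully open) to 1 (shut). In form: tx ty tz spin claw; .... A call has 1 to 20 rows; each row is the pose to reach, as a shift and turn from the pose measured when the call began, along the tool's axes at that moment; what a row does not reach only later rows make up. A row lasts 1/12 s, in which the tool goes at most 41.7 mm and 7.16 degrees, less where a joint would pass 70% of its speed; a pose out of reach is approached as far as the arm can. A call with a gripper value outside its range is refused whole. The fingers move at their own pace and stop on an object; the grip force is fixed at half the most. Time passes only in rows, so rows that repeat a pose let the fingers close. It gives the time, the measured TCP pose, the force and the opening at its end, in the units of the state.
- robot.get_obs(): the state, without advancing time (a new reading comes with each control period).
- robot.snapshot(name): name is "side" or "top"; returns (picture, depth): 400x640x3 uint8, blue, green, red; 400x640 float32, m along the optical axis (not along the pixel's ray), 0 where there is no reading.
- robot.camera_info(name): a dict with "K" (3x3 intrinsics, pixels), "extrinsics" (4x4, takes a point from world to camera coordinates). Camera axes: x right, y down, z forward; pixel columns grow to the right and rows downward; lengths in m; the calibration is good to about 2 mm. A picture is of the moment at which its call begins. camera_info takes no time and is no camera call.
- robot.close_job(): hands the job in, once; it reports no verdict.
The state is a dict: "time": time; "joint_positions": joint angles; "qvel": joint speeds; "joint_torque": joint torques, N m; "tool_pos": TCP position; "ee_rot": TCP orientation; "wrist_force": force on the tool from outside, world axes, zero at the start; "wrist_torque": the same for the moment, N m; "width": finger opening in m.
Only numpy, scipy, OpenCV 4.12 (cv2) and the standard library are available. Lean on these libraries where they do the work, as an engineer would, in place of code of your own. Each camera call takes 0.05 s, during which the arm holds its last target.

## Working session

There is one attempt and no reset: what is moved stays moved. The work goes in short steps, Python scripts to look and compute and a shell command to move; the robot and the scene stay as the last step left them, time stands still between calls to the robot, and variables do not carry over. Pictures are saved under pics/ and viewed, and the job is handed in when it is done.

```bash
mkdir -p pics; ls; python3 - <<'E'
from bench import robot
import cv2,numpy as np
o=robot.get_obs(); print({k:np.round(v,3) for k,v in o.items()})
for n in("side","top"):
    p,d=robot.snapshot(n); cv2.imwrite(f"pics/{n}0.png",p); np.savez(f"{n}0.npz",p=p,d=d)
    i=robot.camera_info(n); print(n,np.round(i["K"],1).tolist(),np.round(i["extrinsics"],3).tolist())
E
```

```text
pics
{'time': np.float64(0.0), 'joint_positions': array([-1.434,  0.088,  1.372, -0.   ,  1.684, -0.103]), 'qvel': array([-0.   ,  0.   , -0.001,  0.   ,  0.   ,  0.001]), 'joint_torque': array([ 0.0000e+00, -3.4017e+01, -3.0243e+01,  7.2000e-02,  3.3000e-02,
       -0.0000e+00]), 'tool_pos': array([ 0.131, -0.534,  0.204]), 'ee_rot': array([-3.141e+00,  2.000e-03, -1.331e+00]), 'wrist_force': array([-0.312,  0.266,  0.209]), 'wrist_torque': array([ 0.038, -0.005,  0.034]), 'width': np.float64(0.094)}
side [[385.2, 0.0, 323.3], [0.0, 385.2, 199.4], [0.0, 0.0, 1.0]] [[-1.0, 0.004, 0.008, 0.581], [-0.003, 0.717, -0.697, 0.07], [-0.009, -0.697, -0.717, 1.19], [0.0, 0.0, 0.0, 1.0]]
top [[366.0, 0.0, 317.2], [0.0, 366.0, 202.5], [0.0, 0.0, 1.0]] [[0.015, -1.0, -0.0, -0.035], [-0.993, -0.015, -0.118, 0.607], [0.118, 0.002, -0.993, 1.106], [0.0, 0.0, 0.0, 1.0]]
```

View pics/top0.png

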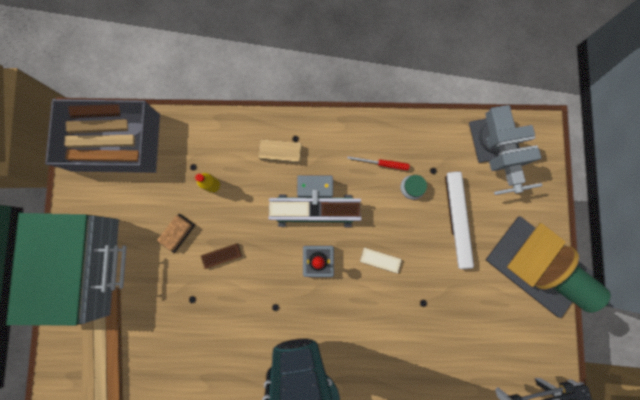

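View pics/side0.png

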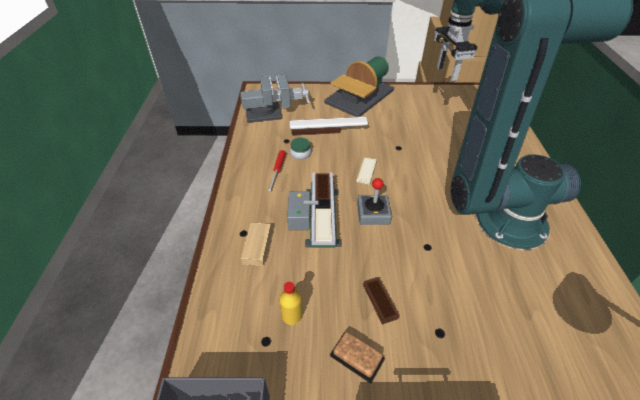

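The top view (left = +y, up = +x) shows the dark plaque in the -y lane at (340,209). The pale one is in the +y lane at (290,208), and the dark pile is at (222,256). The ball is at (318,262) and the pale pile at (381,260). Next I'll measure these.

```bash
cat > h.py <<'E'
from bench import robot
import cv2,numpy as np
def cam(n):
    i=robot.camera_info(n); return np.array(i["K"]),np.array(i["extrinsics"])
def cloud(n,d):
    K,E=cam(n); v,u=np.mgrid[:400,:640]
    c=np.stack([(u-K[0,2])/K[0,0]*d,(v-K[1,2])/K[1,1]*d,d],-1)
    return (c-E[:3,3])@E[:3,:3]
def onplane(n,uv,z):
    K,E=cam(n); r=np.c_[(np.array(uv,float)-K[:2,2])/[K[0,0],K[1,1]],np.ones(len(uv))]@E[:3,:3]
    c=-E[:3,:3].T@E[:3,3]; return c+r*((z-c[2])/r[:,2])[:,None]
def snap(n,f):
    p,d=robot.snapshot(n); cv2.imwrite(f"pics/{f}.png",p); np.savez(f"{f}.npz",p=p,d=d); return p,d
def crop(p,f,x0,x1,y0,y1,s):
    cv2.imwrite(f"pics/{f}.png",cv2.resize(p[y0:y1,x0:x1],None,fx=s,fy=s,interpolation=cv2.INTER_CUBIC))
def rect(n,mask,z):
    m=cv2.findContours(mask.astype(np.uint8),cv2.RETR_EXTERNAL,cv2.CHAIN_APPROX_NONE)[0]
    m=max(m,key=cv2.contourArea)[:,0]
    w=onplane(n,m,z); r=cv2.minAreaRect((w[:,:2]*1000).astype(np.float32))
    return r,w
def topmask(n,p,d,box,z0,z1):
    w=cloud(n,d); m=(w[...,2]>z0)&(w[...,2]<z1)&(d>0)
    b=np.zeros_like(m); b[box[2]:box[3],box[0]:box[1]]=1
    return m&b,w
E
python3 - <<'E'
from h import *
for n in("top","side"):
    z=np.load(n+"0.npz");p,d=z["p"],z["d"]
    hsv=cv2.cvtColor(p,cv2.COLOR_BGR2HSV)
    B=dict(top=dict(dark=(195,250,238,275),pale=(355,408,243,276),feed=(262,368,188,232),ball=(303,335,247,276),house=(292,336,172,200)),
      side=dict(dark=(355,405,270,330),pale=(352,380,150,190),feed=(304,345,165,250),ball=(368,388,175,192),house=(284,315,185,235)))[n]
    for k,(zl,zh,zp) in dict(dark=(.010,.03,.016),pale=(.010,.03,.016),feed=(.051,.075,.06),house=(.052,.08,.06)).items():
        m,w=topmask(n,p,d,B[k],zl,zh)
        r,_=rect(n,m,zp); q=w[m]; print(n,k,m.sum(),np.round(r[0],1),np.round(r[1],1),round(r[2],1),'mean',np.round(q.mean(0),4))
    b=B["ball"]; red=((hsv[...,0]<8)|(hsv[...,0]>172))&(hsv[...,1]>150)&(hsv[...,2]>80)
    bb=np.zeros_like(red);bb[b[2]:b[3],b[0]:b[1]]=1; red&=bb
    vu=np.argwhere(red); c=vu.mean(0)[::-1]; print("ball",c,len(vu),onplane(n,[c],.13))
    # feed dark plaque: 
crop(np.load("top0.npz")["p"],"topc",190,450,130,290,3)
E
```

```text
top dark 564 [438.  272.5] [ 45.1 120.5] 19.9 mean [0.4381 0.2722 0.0161]
top pale 560 [ 432.4 -226.4] [120.   44.7] 73.9 mean [ 0.4323 -0.2262  0.016 ]
top feed 2202 [601.4 -18.1] [ 95.3 277.3] 0.9 mean [ 0.5923 -0.0182  0.0591]
top house 819 [652.3 -13.8] [ 74.6 131.5] 0.9 mean [ 0.6524 -0.0169  0.0603]
ball [317.45669291 261.97637795] 127 [[ 0.42798078 -0.02935473  0.13      ]]
side dark 790 [436.5 274.6] [ 47.8 122.5] 19.8 mean [0.4358 0.2771 0.0171]
side pale 325 [ 430.1 -223. ] [129.6  46.3] 73.8 mean [ 0.431  -0.2208  0.0174]
side feed 1658 [595.6 -13. ] [ 89.6 285.7] 0.5 mean [ 0.5884 -0.0026  0.0603]
side house 770 [ 6.483e+02 -2.000e-01] [ 78.4 197.5] 0.7 mean [ 0.6461 -0.0078  0.0616]
ball [377.36633663 183.21782178] 101 [[ 0.42516193 -0.0344121   0.13      ]]
```

View pics/topc.png

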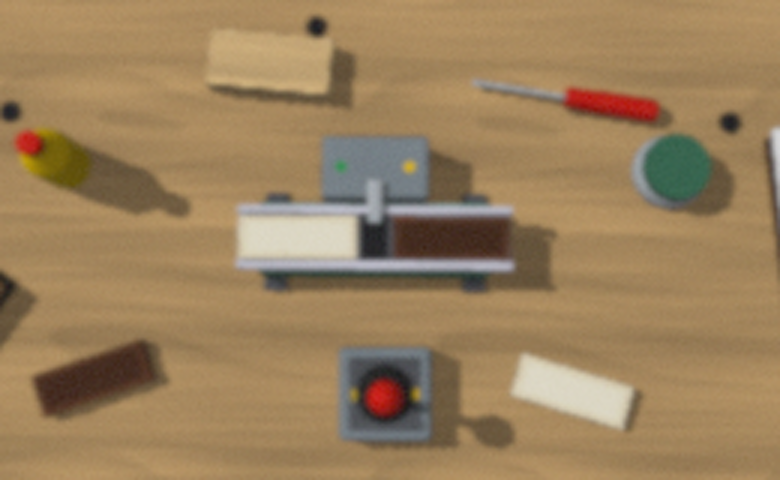

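```bash
cat > mv.py <<'E'
import sys
from h import *
# usage: mv.py x y z yaw -> row
x,y,z,yaw=map(float,sys.argv[1:5]); o=robot.get_obs(); p=o["tool_pos"]; r,pt,yw=o["ee_rot"]
from scipy.spatial.transform import Rotation as R
M=R.from_euler("xyz",o["ee_rot"]).as_matrix()
t=M.T@(np.array([x,y,z])-p)*100
s=-(yaw-yw); print("now",np.round(p,4),np.round(o["ee_rot"],3),"row",np.round(t,2),round((s+np.pi)%(2*np.pi)-np.pi,3))
E
python3 mv.py 0.427 0.05 0.2 0
python3 - <<'E'
from h import *
z=np.load("top0.npz");p,d=z["p"],z["d"]
w=cloud("top",d); g=cv2.cvtColor(p,cv2.COLOR_BGR2GRAY).astype(float)
# lower (robot side) wall: bright band per column; centroid per column; and upper wall
for a,b in((198,203.6),(214,222)):
    pts=[]
    for u in list(range(272,296))+list(range(334,358)):
        vs=np.arange(int(a),int(b)+1); m=p[vs,u].min(1).astype(float)
        m=np.clip(m-110,0,None); 
        if m.sum()>0: pts.append((u,(vs*m).sum()/m.sum()))
    W=onplane("top",pts,.06); f=np.polyfit(W[:,1],W[:,0],1); print("wall x at y=-.018:",np.polyval(f,-.018),"slope",f[0], np.std(W[:,0]-np.polyval(f,W[:,1])))
for v in (204,217):
    print(v,g[v,262:274].astype(int),g[v,354:368].astype(int))
for s in("top","side"):
    print(s,onplane(s,[(268.8,209.5),(361.3,209.5)],.06) if s=="top" else "")
E
```

```text
now [ 0.1305 -0.5338  0.2044] [-3.141e+00  2.000e-03 -1.331e+00] row [-49.67 -42.66   0.55] -1.331
wall x at y=-.018: 0.6118160061145439 slope -0.03274862588589259 0.0003985504978354629
wall x at y=-.018: 0.5593949484220484 slope 0.01199603414475649 0.0005308403576147777
204 [155 155 154 154 156 156 166 179 195 204 208 211] [ 57  57  56  58  61  71  83  95 113 129 132 133 133 133]
217 [147 146 148 148 148 151 163 175 180 179 178 177] [161 161 155 151 150 148 136 112  95  90  89  88  90  88]
top [[ 0.58065002  0.12120043  0.06      ]
 [ 0.58496615 -0.16054657  0.06      ]]
side
```

```bash
python3 -m inch '-49.7 -42.7 0.5 -1.33 1;-49.7 -42.7 0.5 -1.33 1;-49.7 -42.7 0.5 -1.33 1;-49.7 -42.7 0.5 -1.33 1;-49.7 -42.7 0.5 -1.33 1;-49.7 -42.7 0.5 -1.33 1;-49.7 -42.7 0.5 -1.33 1;-49.7 -42.7 0.5 -1.33 1;-49.7 -42.7 0.5 -1.33 1;-49.7 -42.7 0.5 -1.33 1;-49.7 -42.7 0.5 -1.33 1;-49.7 -42.7 0.5 -1.33 1;-49.7 -42.7 0.5 -1.33 1;-49.7 -42.7 0.5 -1.33 1;-49.7 -42.7 0.5 -1.33 1;-49.7 -42.7 0.5 -1.33 1;-49.7 -42.7 0.5 -1.33 1;-49.7 -42.7 0.5 -1.33 1;-49.7 -42.7 0.5 -1.33 1;-49.7 -42.7 0.5 -1.33 1'; python3 mv.py .427 .045 .114 0
```

```text
time: 1.77
tool_pos: [0.4268, 0.0493, 0.2003]
ee_rot: [-3.14, 0.001, -0.003]
wrist_force: [0.7, -0.4, 0.1]
width: 0.0007
now [0.4268 0.0493 0.2003] [-3.14e+00  1.00e-03 -3.00e-03] row [0.02 0.45 8.63] -0.003
```

```bash
python3 -m inch '0 0.4 8.6 0 1;0 0.4 8.6 0 1;0 0.4 8.6 0 1;0 0.4 8.6 0 1;0 2 8.6 0 1;0 3.5 8.6 0 1;0 4.5 8.6 0 1;0 5.5 8.6 0 1;0 6.2 8.6 0 1;0 7 8.6 0 1;0 7 8.6 0 1'
```

```text
time: 2.68
tool_pos: [0.4273, -0.0216, 0.1153]
ee_rot: [-3.14, -0.001, -0.004]
wrist_force: [-0.6, 1.0, 0.4]
width: 0.0004
```

```bash
python3 -m inch '0 0.6 0 0 1;0 1.2 0 0 1;0 1.7 0 0 1;0 1.7 0 0 1'; python3 - <<'E'
from h import *
p,d=snap("top","t1"); crop(p,"t1c",190,450,130,290,3)
E
```

```text
time: 3.02
tool_pos: [0.4267, -0.0386, 0.1143]
ee_rot: [-3.139, 0.001, -0.004]
wrist_force: [0.9, 4.2, -2.5]
width: 0.0003
```

View pics/t1c.png

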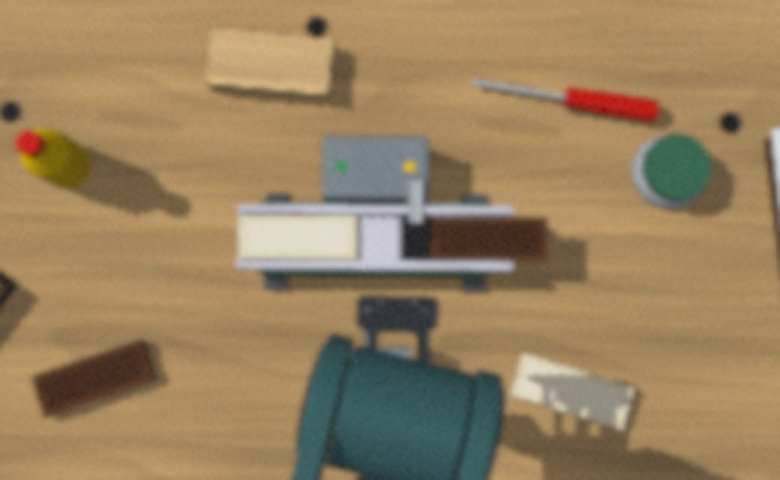

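The dark plaque's outer end is now at crop x≈547, about 34 mm past the edge, and the shuttle has moved about 41 mm. The stick is nearly fully over, so I'll creep to the stop.

```bash
python3 -m inch '0 0.2 0 0 1;0 0.4 0 0 1;0 0.5 0 0 1;0 0.5 0 0 1'
```

```text
time: 3.4
tool_pos: [0.4265, -0.0417, 0.1136]
ee_rot: [-3.136, 0.001, -0.004]
wrist_force: [1.4, 6.8, -3.1]
width: 0.0005
```

```bash
python3 -m inch '0 0.3 0 0 1;0 0.5 0 0 1;0 0.5 0 0 1;0 0.5 0 0 1'
```

```text
time: 3.73
tool_pos: [0.4266, -0.042, 0.1136]
ee_rot: [-3.125, 0.001, -0.001]
wrist_force: [1.0, 15.3, 0.6]
width: 0.0003
```

At the stop: the force has jumped to 15 N with no further travel. I'll hold for about 2 s.

```bash
python3 -m inch '0 0.2 0 0 1;0 0.2 0 0 1;0 0.2 0 0 1;0 0.2 0 0 1;0 0.2 0 0 1;0 0.2 0 0 1;0 0.2 0 0 1;0 0.2 0 0 1;0 0.2 0 0 1;0 0.2 0 0 1;0 0.2 0 0 1;0 0.2 0 0 1;0 0.2 0 0 1;0 0.2 0 0 1;0 0.2 0 0 1;0 0.2 0 0 1;0 0.2 0 0 1;0 0.2 0 0 1;0 0.2 0 0 1'; python3 - <<'E'
from h import *
p,d=snap("top","t2"); crop(p,"t2c",190,450,130,290,3)
E
python3 mv.py .427 .045 .114 0
```

```text
time: 5.32
tool_pos: [0.4266, -0.0417, 0.1137]
ee_rot: [-3.121, 0.001, -0.0]
wrist_force: [0.7, 8.8, 0.5]
width: 0.0006
now [ 0.4266 -0.0417  0.1137] [-3.121e+00  1.000e-03 -0.000e+00] row [ 0.04 -8.67  0.15] -0.0
```

View pics/t2c.png

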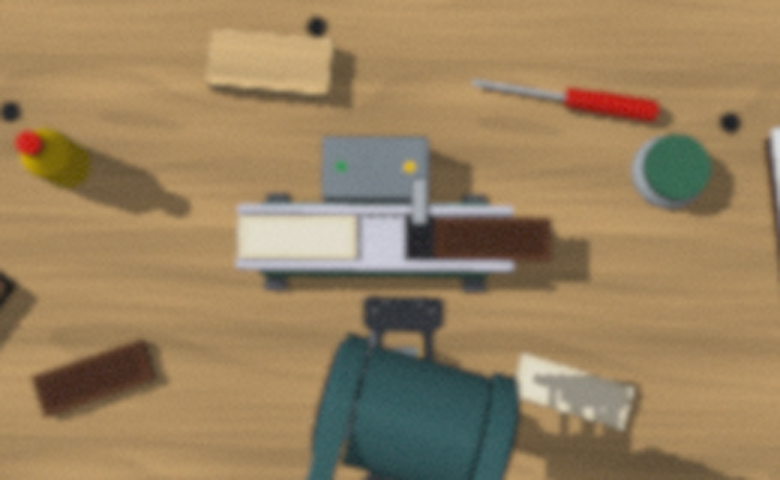

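The outer end has reached crop x≈552, about 38–40 mm of overhang. The stick has been fully over for about 2 s, so I'll back off and raise.

```bash
python3 -m inch '0 -1 0 0 1;0 -2 0 0 1;0 -3 0 0 1;0 -4 0 0 1;0 -5.5 0 0 1;0 -7 0 0 1;0 -8.7 0 0 1;0 -8.7 -5 0 1;0 -8.7 -9 0 1;0 -8.7 -9 0 1;0 -8.7 -9 0 1'; python3 - <<'E'
from h import *
p,d=snap("top","t3"); crop(p,"t3c",190,450,130,290,3)
m,w=topmask("top",p,d,(262,378,188,232),.051,.075)
hsv=cv2.cvtColor(p,cv2.COLOR_BGR2HSV)
dk=(p.max(2)<115)&(hsv[...,1]>70)&m; dk[:,:335]=0
r,W=rect("top",dk,.058); print(r,dk.sum(),w[dk].mean(0))
# rows' extent in overhang
for u in range(364,372): print(u,p[200:222,u].sum(1))
print(p[209,364:380].sum(1))
E
python3 mv.py .585 -.18 .15 0
```

```text
time: 6.28
tool_pos: [0.4288, 0.0437, 0.2095]
ee_rot: [-3.122, -0.007, 0.001]
wrist_force: [-0.9, -0.5, -0.5]
width: 0.0002
((584.8948364257812, -140.08157348632812), (39.860740661621094, 113.1987075805664), 0.8770840764045715) 502 [ 0.58571066 -0.14059669  0.05824907]
364 [435 401 307 220 169 136 144 147 152 143 149 139 147 153 167 198 202 235
 242 255 250 262]
365 [436 396 312 222 173 144 152 147 156 135 137 147 148 154 154 191 210 240
 251 259 258 244]
366 [449 401 314 224 177 163 132 137 145 152 136 140 146 161 166 177 188 237
 257 253 249 248]
367 [442 418 321 222 174 156 149 145 142 139 147 155 147 149 163 181 203 234
 259 257 249 256]
368 [438 409 326 243 169 153 150 132 133 130 141 138 135 152 158 193 216 238
 251 258 263 245]
369 [441 418 338 227 170 152 150 134 142 149 145 152 146 129 171 181 210 243
 250 263 254 254]
370 [442 406 333 230 182 163 156 157 149 149 143 150 163 157 170 188 205 227
 253 258 251 249]
371 [451 406 330 245 188 173 163 173 165 162 162 168 173 160 177 189 203 239
 259 262 256 253]
[143 135 152 139 130 149 149 162 184 206 238 271 310 340 362 348]
now [0.4275 0.0437 0.2068] [-3.122e+00 -2.000e-03  0.000e+00] row [15.73 22.48  5.27] 0.0
```

View pics/t3c.png

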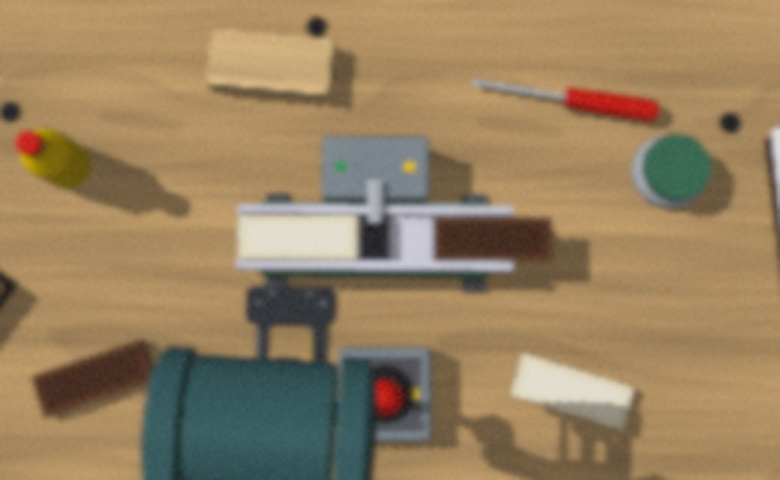

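```bash
python3 -m inch '4 5.6 0 0 0;8 11.2 0 -0.01 0;12 17 1 -0.01 0;15.8 22.2 3 -0.01 0;15.8 22.2 5.3 -0.01 0;15.8 22.2 5.3 -0.01 0;15.8 22.2 5.3 -0.01 0;15.8 22.2 5.3 -0.01 0;15.8 22.2 5.3 -0.01 0;15.8 22.2 5.3 -0.01 0'; python3 mv.py .5855 -.177 .0505 0.015;  python3 - <<'E'
from h import *
p,d=snap("side","s4"); crop(p,"s4c",250,420,80,240,4)
E
```

```text
time: 7.17
tool_pos: [0.5847, -0.1763, 0.1481]
ee_rot: [-3.12, 0.001, 0.01]
wrist_force: [-0.4, -0.1, 1.3]
width: 0.0638
now [ 0.5847 -0.1763  0.1481] [-3.12e+00  1.00e-03  1.00e-02] row [0.09 0.28 9.76] -0.005
```

View pics/s4c.png

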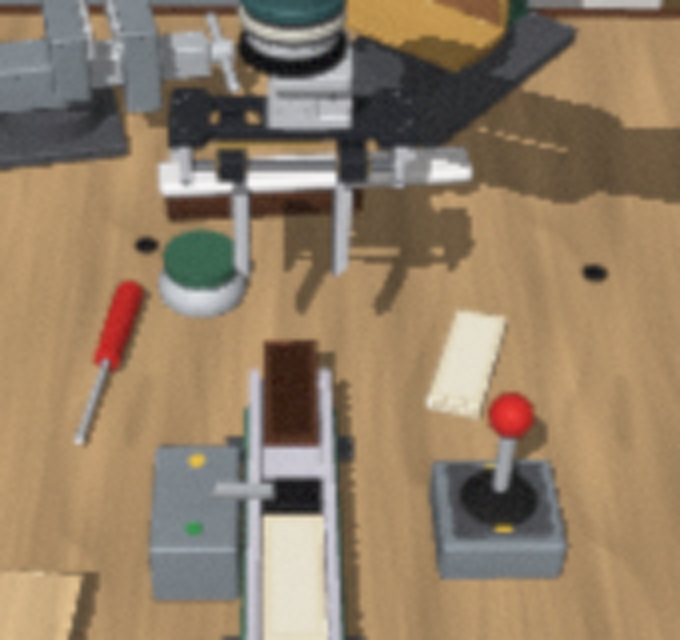

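The side view shows the stick upright, the plaque overhanging at crop (290,390) and the open fingers above it. Descending.

```bash
python3 -m inch '0.1 0.3 0 0 0;0.1 0.3 0 0 0;0.1 0.3 0 0 0;0.1 0.3 3 0 0;0.1 0.3 6 0 0;0.1 0.3 8 0 0;0.1 0.3 9.3 0 0;0.1 0.3 9.8 0 0;0.1 0.3 9.8 0 0;0.1 0.3 9.8 0 0'; python3 mv.py .5855 -.177 .0505 0.015; python3 - <<'E'
from h import *
p,d=snap("side","s5"); crop(p,"s5c",250,420,80,240,4)
E
```

```text
time: 8.05
tool_pos: [0.587, -0.1772, 0.0528]
ee_rot: [-3.122, -0.004, 0.011]
wrist_force: [-0.4, -1.2, 0.3]
width: 0.0939
now [ 0.587  -0.1772  0.0528] [-3.122 -0.004  0.011] row [-0.16 -0.02  0.23] -0.004
```

View pics/s5c.png

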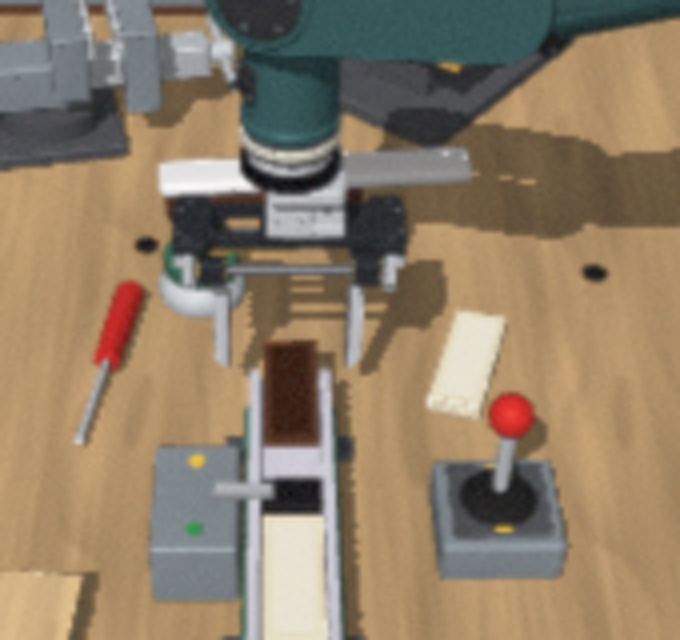

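The fingers straddle the overhanging end, with tips at crop (222,360) and (353,360) and the plaque centred at 290. I'll go down 2.5 mm and close.

```bash
python3 -m inch '-0.1 0 0.25 0 0;-0.1 0 0.25 0 0.3;-0.1 0 0.25 0 0.4;-0.1 0 0.25 0 0.45;-0.1 0 0.25 0 1;-0.1 0 0.25 0 1;-0.1 0 0.25 0 1;-0.1 0 0.25 0 1;-0.1 0 0.25 0 1;-0.1 0 0.25 0 1;-0.1 0 0.25 0 1;-0.1 0 0.25 0 1'; python3 - <<'E'
from h import *
p,d=snap("side","s6"); crop(p,"s6c",250,420,80,240,4)
E
```

```text
time: 9.1
tool_pos: [0.5864, -0.1774, 0.0508]
ee_rot: [-3.122, -0.005, 0.011]
wrist_force: [0.7, -0.8, -1.0]
width: 0.0445
```

View pics/s6c.png

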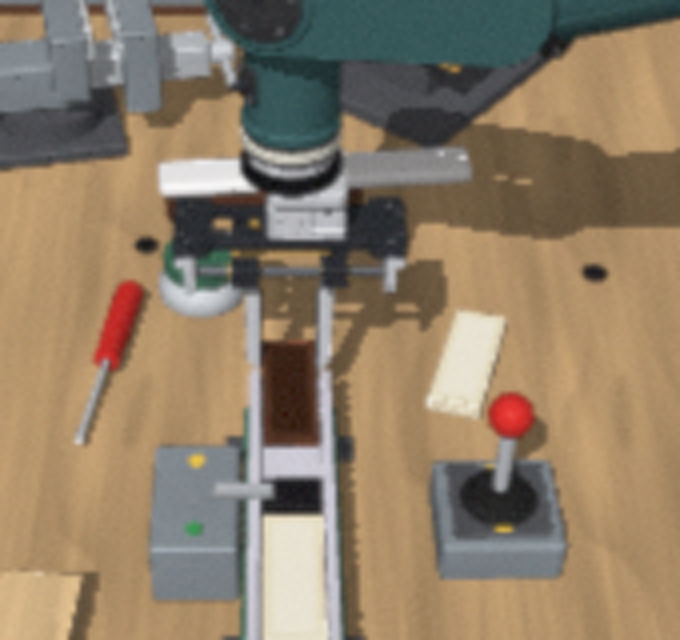

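Width is 44.5 mm, so the plaque is gripped. Lifting and checking for sag.

```bash
python3 -m inch '0 0 -0.5 0 1;0 0 -1.2 0 1;0 0 -2.2 0 1;0 0 -3.5 0 1;0 0 -5 0 1;0 0 -7 0 1;0 0 -9 0 1;0 0 -9 0 1;0 0 -9 0 1'; python3 - <<'E'
from h import *
for n in("side","top"):
    p,d=snap(n,n+"7")
    w=cloud(n,d); o=robot.get_obs()["tool_pos"]
    m=(abs(w[...,0]-o[0])<.017)&(w[...,1]>-.17)&(w[...,1]<-.07)&(w[...,2]>o[2]-.03)&(w[...,2]<o[2]+.03)&(p.max(2)<130)
    q=w[m]; print(n,m.sum(),o,"z(y) fit",np.polyfit(q[:,1]-o[1],q[:,2]-o[2],1))
crop(np.load("side7.npz")["p"],"s7c",250,420,80,240,4)
E
```

```text
time: 9.9
tool_pos: [0.5873, -0.1797, 0.1436]
ee_rot: [-3.124, -0.009, 0.011]
wrist_force: [-0.1, -0.6, 0.4]
width: 0.0443
side 230 [ 0.58625866 -0.17926633  0.14148221] z(y) fit [-0.01895225  0.01161267]
top 273 [ 0.58558148 -0.17896484  0.14008802] z(y) fit [0.00480512 0.00828141]
```

View pics/s7c.png

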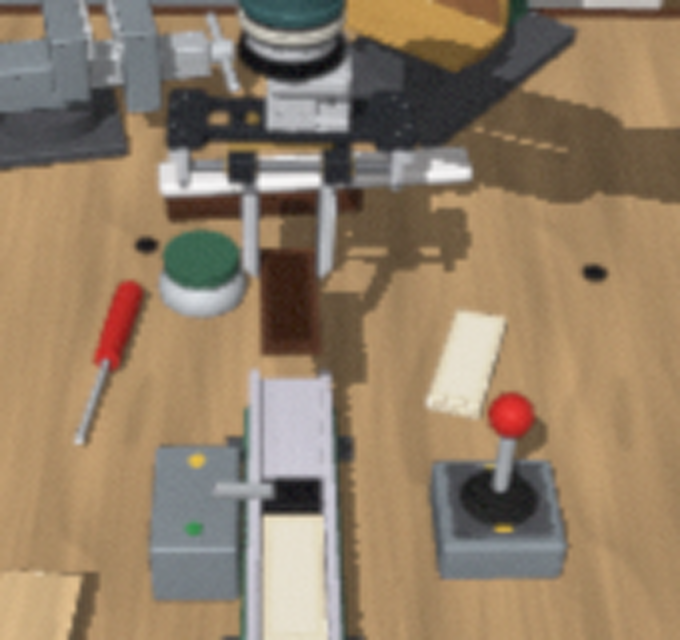

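```bash
python3 - <<'E'
from h import *
p,d=(lambda z:(z["p"],z["d"]))(np.load("top7.npz"))
w=cloud("top",d); o=np.array([.5862,-.1793,.1410])
m=(abs(w[...,2]-o[2]-.008)<.012)&(d>0)&(abs(w[...,0]-.586)<.05)&(w[...,1]<-.05)&(w[...,1]>-.25)
r,_=rect("top",m,o[2]+.008); print(m.sum(),r); r,_=rect("top",m&(p.max(2)<130),o[2]+.008);print(r)
q=w[m&(p.max(2)<130)];print(q.mean(0),q[:,1].min(),q[:,1].max())
E
python3 mv.py .4506 .237 .14 .34
```

```text
380 ((585.3522338867188, -118.33448028564453), (45.14738464355469, 73.40399169921875), 0.8768013119697571)
((586.7567138671875, -118.35768127441406), (42.33938217163086, 73.31460571289062), 0.8768012523651123)
[ 0.58758123 -0.11315846  0.14862939] -0.15478004119878144 -0.08153656067700604
now [ 0.5856 -0.179   0.1401] [-3.122 -0.004  0.011] row [-13.03 -41.74   0.79] -0.329
```

The plaque hangs level with no sag, its centre about 37.5 mm from the TCP. Now carrying it over the pile at height.

```bash
python3 -m inch '0 -2 0 0 1;0 -5 0 0 1;-1 -8 0 0 1;-2 -11.5 0 -0.05 1;-3.2 -15 0 -0.1 1;-4.4 -18.5 0 -0.15 1;-5.6 -22 0 -0.2 1;-6.8 -25.5 0 -0.25 1;-8 -29 0 -0.3 1;-9.2 -32 0 -0.33 1;-10.4 -35 0 -0.33 1;-11.5 -38 0 -0.33 1;-12.4 -40 0.4 -0.33 1;-13 -41.2 0.8 -0.33 1;-13 -41.7 0.8 -0.33 1;-13 -41.7 0.8 -0.33 1;-13 -41.7 0.8 -0.33 1'; python3 mv.py .4508 .2367 .06 .343; python3 - <<'E'
from h import *
p,d=snap("side","s8"); crop(p,"s8c",280,480,200,390,4)
E
```

```text
time: 11.42
tool_pos: [0.4508, 0.236, 0.139]
ee_rot: [-3.125, -0.008, 0.341]
wrist_force: [-0.2, -0.7, -1.3]
width: 0.0441
now [0.4508 0.236  0.139 ] [-3.125 -0.008  0.341] row [-0.04  0.07  7.9 ] -0.002
```

View pics/s8c.png

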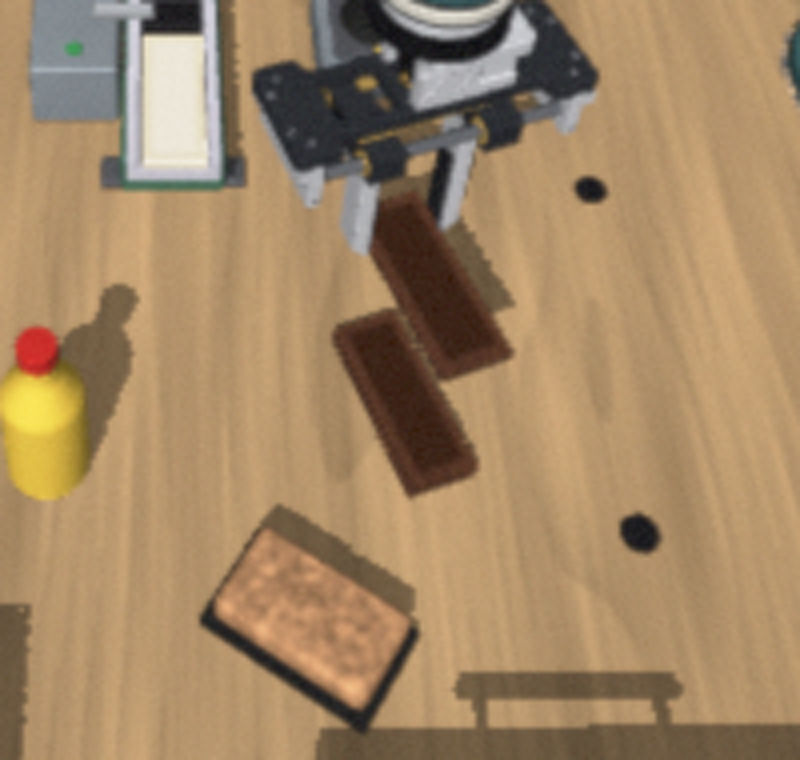

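The held plaque is parallel to the pile in the side view. Lowering to about 25 mm above the pile, then comparing the two in both cameras.

```bash
python3 -m inch '0 0.1 2 0 1;0 0.1 5 0 1;0 0.1 8 0 1;0 0.1 9.4 0 1;0 0.1 9.9 0 1;0 0.1 9.9 0 1;0 0.1 9.9 0 1;0 0.1 9.9 0 1;0 0.1 9.9 0 1'; python3 mv.py .4508 .2367 .025 .343; python3 - <<'E'
from h import *
o=robot.get_obs()["tool_pos"]
for n in("side","top"):
    p,d=snap(n,n+"9"); w=cloud(n,d)
    for (zl,zh,zp,t) in((o[2],o[2]+.016,o[2]+.008,"held"),):
        m=(w[...,2]>zl-.004)&(w[...,2]<zh)&(d>0)&(np.hypot(w[...,0]-.438,w[...,1]-.272)<.1)&(p.max(2)<125)
        r,_=rect(n,m,zp); print(n,t,m.sum(),r)
crop(np.load("side9.npz")["p"],"s9c",330,430,240,340,7)
crop(np.load("top9.npz")["p"],"t9c",180,280,220,300,7)
E
```

```text
time: 12.22
tool_pos: [0.4532, 0.237, 0.0423]
ee_rot: [-3.125, -0.012, 0.34]
wrist_force: [0.6, 0.6, -0.2]
width: 0.0444
now [0.4532 0.237  0.0423] [-3.125 -0.012  0.34 ] row [-0.26 -0.02  1.72] -0.003
side held 787 ((439.22149658203125, 275.18084716796875), (50.6306266784668, 123.62430572509766), 17.511680603027344)
top held 70 ((462.5108642578125, 223.4488067626953), (49.335811614990234, 13.333444595336914), 20.779525756835938)
```

View pics/s9c.png

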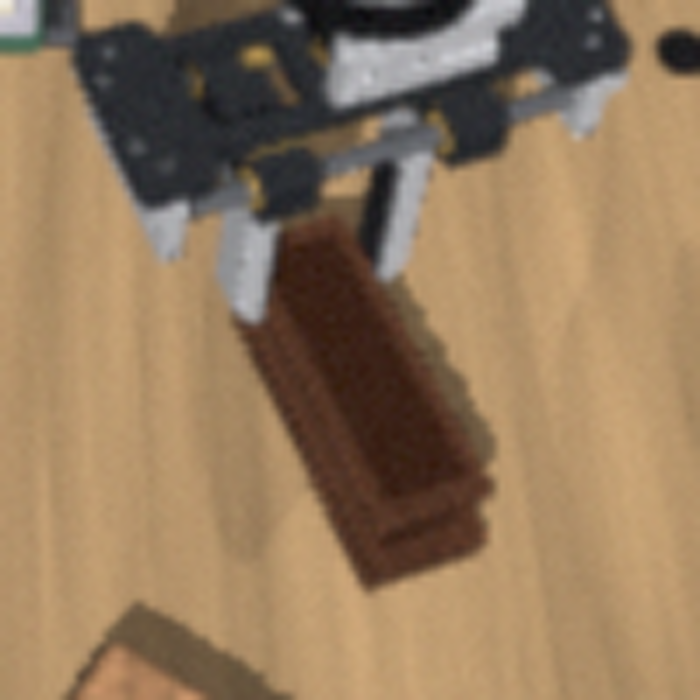

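View pics/t9c.png

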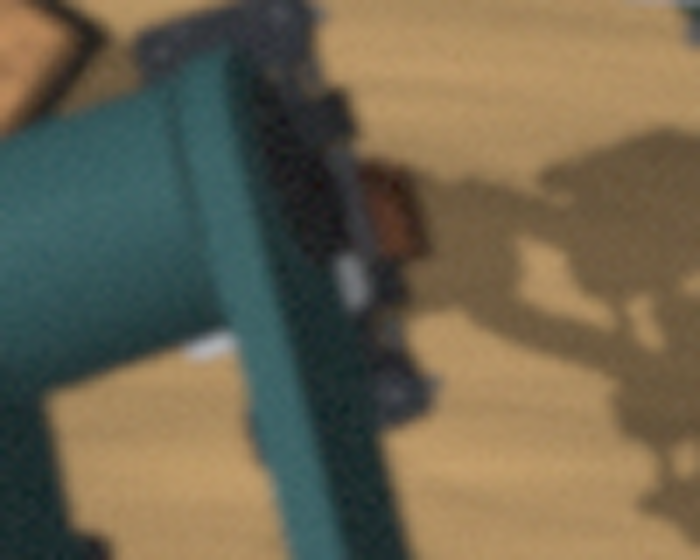

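```bash
cat > fit.py <<'E'
from h import *
from scipy.optimize import minimize
S=8
def hull(n,x,y,a,z0,z1,L=.12,W=.045,off=None):
    K,E=cam(n); c,s=np.cos(a),np.sin(a)
    P=np.array([[x+c*i*L/2-s*j*W/2,y+s*i*L/2+c*j*W/2,z] for i in(-1,1) for j in(-1,1) for z in(z0,z1)])
    q=P@E[:3,:3].T+E[:3,3]; q=q@K.T; q=q[:,:2]/q[:,2:]
    return q
def ren(n,boxes,roi):
    x0,x1,y0,y1=roi; im=np.zeros(((y1-y0)*S,(x1-x0)*S),np.uint8)
    for b in boxes:
        q=(hull(n,*b)-[x0-.5,y0-.5])*S-.5
        cv2.fillConvexPoly(im,cv2.convexHull(np.round(q*16).astype(np.int32)),255,shift=4)
    im=cv2.resize(im,None,fx=1/S,fy=1/S,interpolation=cv2.INTER_AREA)/255.
    return cv2.GaussianBlur(im,(0,0),.7)
def dk(p,roi):
    # softness: map wood->0, brown->1 by blue-ish/value channel
    x0,x1,y0,y1=roi; v=p[y0:y1,x0:x1,2].astype(float); return v
def fit(n,p,roi,fixed,zr,x0,keep):
    v=dk(p,roi); hi=np.median(v); 
    def cost(t):
        m=ren(n,fixed+[(t[0],t[1],t[2],zr[0],zr[1])],roi)
        obs=np.clip((hi-25-v)/70.,0,1)
        return (((m-obs)**2)*keep).sum()
    best=None
    for dx in(-.003,.003):
        s=np.array([[0,0,0],[.004,0,0],[0,.004,0],[0,0,.03]])+np.array(x0)+[dx,dx,0]
        r=minimize(cost,x0,method="Nelder-Mead",options=dict(initial_simplex=s,xatol=1e-5,fatol=1e-3))
        if best is None or r.fun<best.fun: best=r
    return best
E
python3 - <<'E'
from fit import *
roi=(352,408,268,332); p=np.load("side0.npz")["p"]; 
print(p[300,352:408,2])
k=np.ones((64,56)); r=fit("side",p,roi,[],(0,.016),[.437,.273,np.radians(109.9)],k); print("pile side",r.x,np.degrees(r.x[2]),r.fun); ps=r.x
rt=(192,252,234,278); pt=np.load("top0.npz")["p"]; r=fit("top",pt,rt,[],(0,.016),[.437,.273,np.radians(109.9)],np.ones((44,60))); print("pile top",r.x,np.degrees(r.x[2]),r.fun)
roi=(345,415,255,335); p=np.load("side9.npz")["p"]; k=np.ones((80,70)); k[:36]=0
for z in (.040,.041,.042):
  r=fit("side",p,roi,[(ps[0],ps[1],ps[2],0,.016)],(z,z+.008),[.440,.273,np.radians(109.9)],k); print("held",z,r.x,np.degrees(r.x[2]),r.fun)
m=ren("side",[(ps[0],ps[1],ps[2],0,.016),(*r.x,.0415,.0495)],roi); c=p[255:335,345:415].copy()
e=cv2.resize(c,None,fx=8,fy=8,interpolation=cv2.INTER_CUBIC); M=(cv2.resize(m,None,fx=8,fy=8)>.5).astype(np.uint8)
cv2.drawContours(e,cv2.findContours(M,0,1)[0],-1,(0,255,0),1); cv2.imwrite("pics/ov9.png",e)
E
```

```text
[175 179 185 184 179 172 163 163 160 161 162 161 157 158 156 167 175 164
 130  80  71  83  79  65  61  54  63  56  56  61  55  58  58  58  54  63
  69  82  88  97 139 176 178 183 178 178 184 182 180 184 181 174 169 171
 173 173]
pile side [0.43613816 0.27026711 1.90826221] 109.33537084556757 15.092644026483523
pile top [0.43722647 0.26902634 1.90748197] 109.29066640296517 23.628502346962655
held 0.04 [0.43330625 0.265363   1.78925202] 102.51658943266675 38.5659071396621
held 0.041 [0.43355709 0.26576841 1.78982473] 102.54940319157632 38.57277594157722
held 0.042 [0.43394917 0.26647685 1.7905434 ] 102.59057983820936 38.57104267069931
```

View pics/ov9.png

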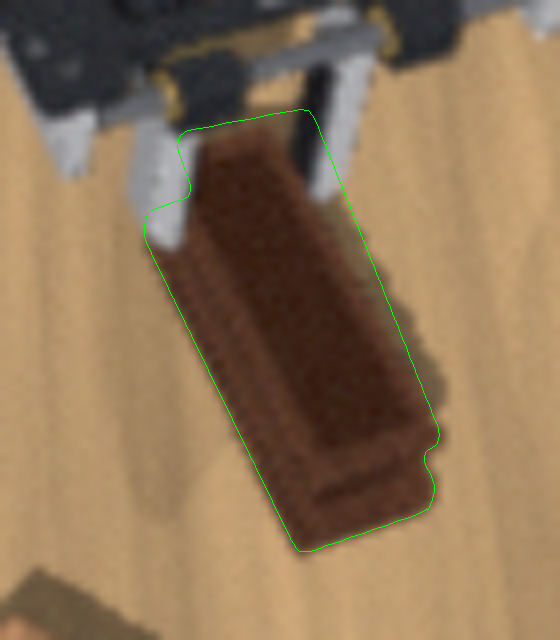

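```bash
python3 - <<'E'
from h import *
for n,f,zp,lo in(("top","top0",.016,.011),("side","side0",.016,.0135),("side","side9",.0495,.045)):
    z=np.load(f+".npz");p,d=z["p"],z["d"];w=cloud(n,d)
    near=(np.hypot(w[...,0]-.438,w[...,1]-.272)<.09)&(d>0)
    q=w[near&(abs(w[...,2]-zp)<.005)]
    f1=np.linalg.lstsq(np.c_[q[:,:2]-[.438,.272],np.ones(len(q))],q[:,2],rcond=None)[0]
    print(f,"plane",f1,"std",np.std(q[:,2]-np.c_[q[:,:2]-[.438,.272],np.ones(len(q))]@f1),len(q))
    m=near&(w[...,2]>f1[2]-.0035)&(w[...,2]<f1[2]+.0045)
    if f=="side9": m&=p.max(2)<125
    r,c=rect(n,m,zp); print(r,w[m].mean(0))
    big=cv2.resize((m*255).astype(np.uint8)[240:340,330:430] if n=="side" else (m*255).astype(np.uint8)[220:300,180:280],None,fx=4,fy=4,interpolation=0); cv2.imwrite(f"pics/m_{f}.png",big)
E
```

```text
top0 plane [-0.00069549  0.00174795  0.01610189] std 0.0020465801497530035 550
((438.1118469238281, 272.8975830078125), (44.49496078491211, 119.77262115478516), 19.359561920166016) [0.43830471 0.27213955 0.01630076]
side0 plane [-0.00944668 -0.00342174  0.01707419] std 0.0016867046960364653 772
((436.1473388671875, 273.7723083496094), (46.53525161743164, 121.3156967163086), 19.817466735839844) [0.43549067 0.27652054 0.01727886]
side9 plane [-0.00398425 -0.01008774  0.05058183] std 0.0017029106774435728 781
((438.4220886230469, 273.5989990234375), (46.36243438720703, 121.44843292236328), 18.981313705444336) [0.43685665 0.27833494 0.05068164]
```

View pics/m_side9.png

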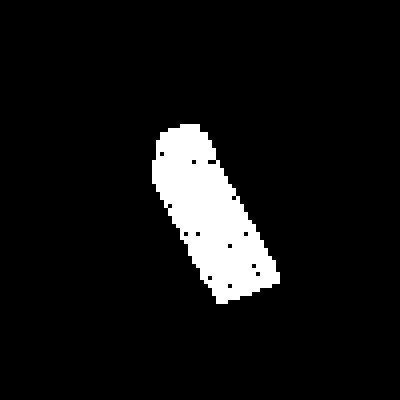

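View pics/m_side0.png

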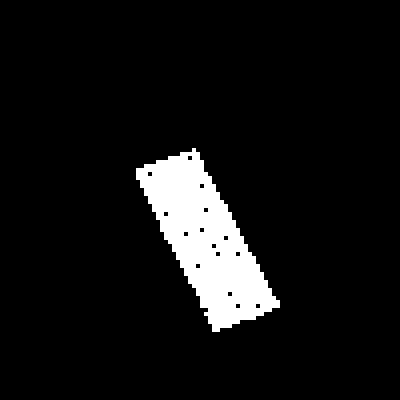

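Side view with depth: the held plaque centre is (438.4, 273.6) mm at 19.0–19.7°, and the pile is (436.1, 273.8) mm at 19.4–19.8°. It needs about -2.3 mm in x, which agrees with the TCP plan.

```bash
python3 mv.py .4508 .2368 .023 .345
```

```text
now [0.4527 0.237  0.0418] [-3.125 -0.012  0.34 ] row [-0.21 -0.01  1.88] -0.005
```

```bash
python3 -m inch '-0.2 0 0.5 -0.005 1;-0.2 0 1.1 -0.005 1;-0.2 0 1.6 -0.005 1;-0.2 0 1.9 -0.005 1;-0.2 0 1.9 -0.005 1;-0.2 0 1.9 -0.005 1;-0.2 0 1.9 -0.005 1;-0.2 0 1.9 -0.005 1'; python3 mv.py .4508 .2368 .0175 .345
python3 - <<'E'
from h import *
n="side";p,d=snap(n,"side10");w=cloud(n,d);zp=robot.get_obs()["tool_pos"][2]+.008
near=(np.hypot(w[...,0]-.438,w[...,1]-.272)<.09)&(d>0)
m=near&(w[...,2]>zp-.0025)&(w[...,2]<zp+.0055)&(p.max(2)<125)
r,c=rect(n,m,zp); print(r,w[m].mean(0))
crop(p,"s10c",330,430,240,340,7)
E
```

```text
time: 12.98
tool_pos: [0.4511, 0.2368, 0.023]
ee_rot: [-3.125, -0.012, 0.345]
wrist_force: [1.5, 0.2, -1.1]
width: 0.0441
now [0.4511 0.2368 0.023 ] [-3.125 -0.012  0.345] row [-0.04 -0.    0.55] 0.0
((436.5210266113281, 273.47528076171875), (46.9260139465332, 120.41249084472656), 19.177532196044922) [0.43459459 0.27779019 0.03137057]
```

View pics/s10c.png

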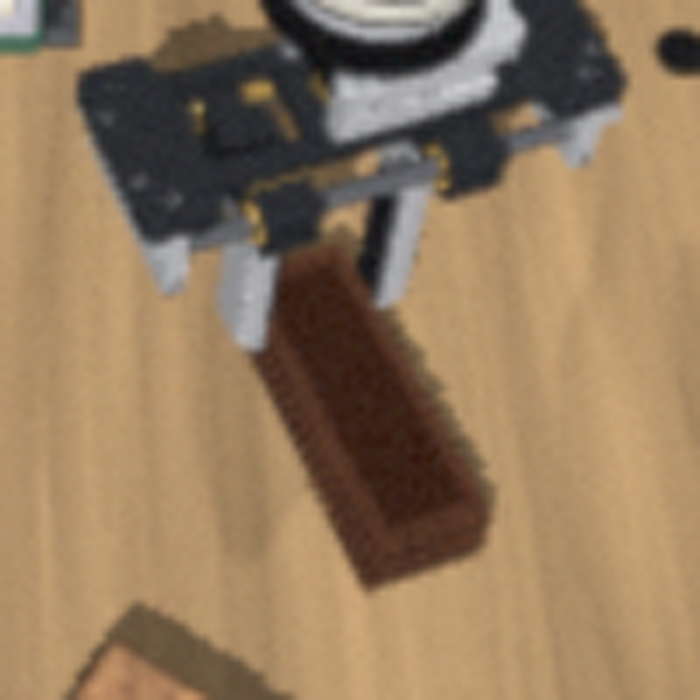

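Aligned within about 0.5 mm, with the edges coinciding at crop (375,590) and (490,545). Lowering to contact.

```bash
python3 -m inch '0 0 0.15 0 1;0 0 0.3 0 1;0 0 0.42 0 1;0 0 0.52 0 1;0 0 0.55 0 1;0 0 0.55 0 1;0 0 0.55 0 1'
```

```text
time: 13.62
tool_pos: [0.4512, 0.2369, 0.0175]
ee_rot: [-3.125, -0.012, 0.345]
wrist_force: [-0.5, -0.1, -1.0]
width: 0.0444
```

```bash
python3 -m inch '0 0 0.05 0 1;0 0 0.05 0 1;0 0 0.05 0 1'; python3 -m inch '0 0 0.05 0 1;0 0 0.05 0 1;0 0 0.05 0 1'
```

```text
time: 13.87
tool_pos: [0.4512, 0.237, 0.0171]
ee_rot: [-3.125, -0.012, 0.345]
wrist_force: [1.3, 0.1, -0.0]
width: 0.0445
time: 14.12
tool_pos: [0.4513, 0.237, 0.0169]
ee_rot: [-3.125, -0.012, 0.345]
wrist_force: [-1.4, -0.6, 3.0]
width: 0.0447
```

The upward force has risen to 3 N, so it has touched down. Opening gently.

```bash
python3 -m inch '0 0 0 0 0.5;0 0 0 0 0.47;0 0 0 0 0.44;0 0 0 0 0.4;0 0 0 0 0.35;0 0 0 0 0.3;0 0 0 0 0.3'; python3 -m inch '0 0 -1 0 0.3;0 0 -3 0 0.3;0 0 -6 0 0.3;0 0 -10 0 0.3;0 0 -13 0 0.3;0 3 -16 0 0.3;0 7 -16 0 0.3;0 11 -16 0 0.3;0 15 -16 0 0.3;0 18 -16 0 0.3;0 18 -16 0 0.3;0 18 -16 0 0.3;0 18 -16 0 0.3'; python3 - <<'E'
from h import *
for n in("side","top"):
    p,d=snap(n,n+"11");w=cloud(n,d);zp=.024
    near=(np.hypot(w[...,0]-.438,w[...,1]-.272)<.09)&(d>0)
    q=w[near&(abs(w[...,2]-zp)<.005)]
    A=np.c_[q[:,:2]-[.438,.272],np.ones(len(q))]; f=np.linalg.lstsq(A,q[:,2],rcond=None)[0]
    m=near&(abs(w[...,2]-f[2])<.004)
    print(n,f,rect(n,m,zp)[0])
crop(p,"t11c",190,450,130,290,3)
crop(np.load("side11.npz")["p"],"s11c",280,430,160,340,4)
E
```

```text
time: 14.7
tool_pos: [0.4513, 0.237, 0.0169]
ee_rot: [-3.125, -0.012, 0.345]
wrist_force: [-0.4, -0.7, 0.1]
width: 0.0654
time: 15.78
tool_pos: [0.5112, 0.0649, 0.1742]
ee_rot: [-3.124, -0.013, 0.345]
wrist_force: [0.1, -0.2, 0.7]
width: 0.0661
side [-0.00541161 -0.00661044  0.02505207] ((437.29168701171875, 273.9061279296875), (47.034236907958984, 120.87224578857422), 20.719966888427734)
top [ 0.01075045 -0.00207486  0.0242585 ] ((435.8498840332031, 281.0692443847656), (44.80635070800781, 101.91159057617188), 20.932035446166992)
```

View pics/t11c.png

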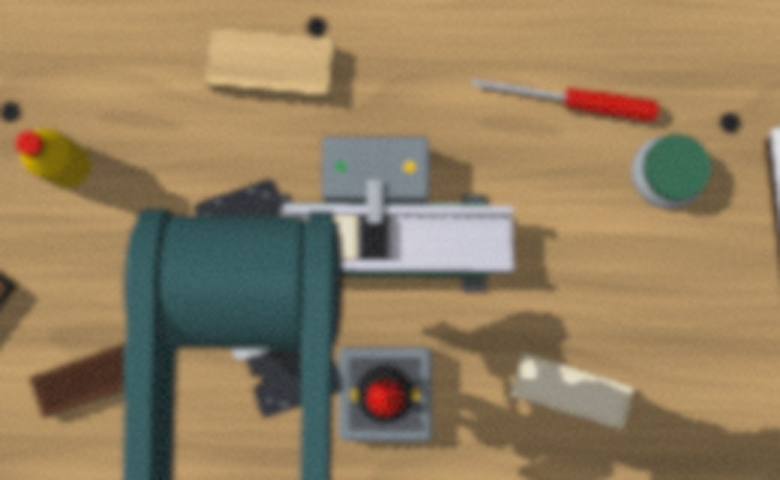

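```bash
python3 - <<'E'
from h import *
crop(np.load("side11.npz")["p"],"s11d",280,430,160,340,3)
E
```

```text
(no output)
```

View pics/s11d.png

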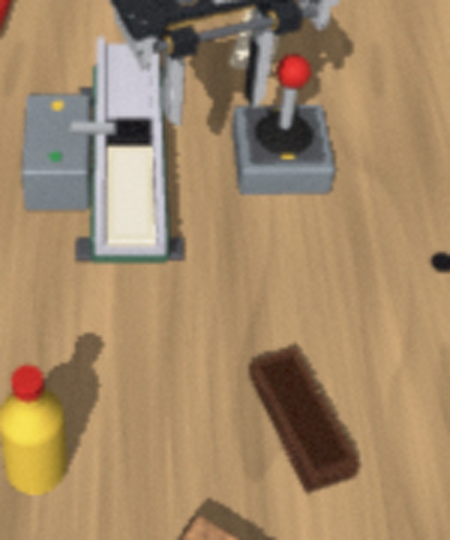

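The plaque lies flat on the pile with its top at about 24–25 mm. It is within about 1 mm and 1° of the pile, the arm is clear and nothing else has moved. Handing in.

```bash
python3 -m inch '0 0 -1 0 0.3;0 0 -1 0 0.3;0 0 -1 0 0.3'; python3 -c "
from bench import robot
print(robot.close_job())"
```

```text
time: 16.13
tool_pos: [0.5114, 0.0664, 0.1855]
ee_rot: [-3.125, -0.015, 0.349]
wrist_force: [-0.0, -0.6, -0.2]
width: 0.066
the job is handed in; nothing more can be done
None
```

The job is done and handed in at 16.1 s of the 58 s allowed. The dark plaque now lies flat and in line on top of the dark pile.

**What I did:** I pushed the jog stick fully over to the -y side and held it at the stop for about 2 s. I then eased it back upright, leaving the plaque overhanging by about 38–40 mm. I gripped the overhanging end by its sides, carried it over the pile, lowered it until it touched at about 3 N, and let go.

**Last checks:**
- **Placement, side camera:** the plaque's centre is about 1 mm from the pile's measured position and its angle differs by about 1°. Its top is at 24–25 mm, which fits three plaques lying flat.
- **Everything else:** in the last pictures the stick is upright, the shuttle is back at the middle, and the pale plaques and bystanders look unmoved. The gripper touches nothing.
- **Disagreement:** the last top-camera fit put the centre about 8 mm away along the plaque's length. The arm hid that end of the plaque in the picture, so I did not rely on it. There was no unobstructed top view after placing.
- **Force:** the highest wrist reading I saw was about 15 N, when the stick met its stop.

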